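# Wind the bench press down onto the mould frame

### The job

The mould frame is already lying in the screw press. Wind the press down onto it by pushing an arm of the four-armed handle round with a fingertip, clockwise seen from above (do not grip and twist its hub), until the platen bears on the mould frame and the handle will go no further. Leave the mould frame and the other things on the bench where they lie, and take your hand away.

Things in the scene. Friction and masses are not known exactly. Their poses are not given: they have to be found in the camera images.
- press: Screw press fixed to the bench. Grey base 170 x 250 x 22 mm, steel lower platen (top 40 mm above the bench), two 22 mm columns at its y = +-90 mm, grey crosshead 50 x 230 mm at 148 to 178 mm (nuts on it reach 194 mm), vertical screw in the middle. Origin: on the bench under the screw axis; z up, y along the crosshead. Place and yaw differ each time
- platen: the press's moving upper platen, a steel plate 110 x 130 x 18 mm guided on the columns under the crosshead; origin at the centre of its underside. It goes down 8 mm for each full turn of the handle; its underside is 72 mm above the bench when it touches the mould frame
- handle (a joint): turn of the press handle, rad; grows as it is turned clockwise seen from above, which lowers the platen. 0 = platen 16 mm above the mould frame; 12.57 = platen touches it; there the handle comes to a firm stop. Starts between 5.0 and 9.5. Slightly stiff (about 0.1 N m, 1.5 N on an arm); stays where it is left
- hub (a point): centre of the handle's hub (dark steel, 42 mm thick, from 18 mm below to 15 mm above this point), on the screw axis, at the height of the centre lines of the arms. It goes down with the platen, from 258 mm above the bench at joint value 0 to 242 mm at 12.57
- ball_end (a point): centre of the black ball (26 mm) at the end of one of the four arms, 92 mm from the hub. The four arms are alike: level round steel bars 12 mm thick, 90 degrees apart, each with such a ball; between them, and for 40 mm below them, is free space
- mould: the closed aluminium mould frame lying loose on the lower platen, 70 x 95 x 32 mm; origin at the centre of its underside, z up
- spare_mould: bystander: a second such mould frame lying on the bench beside the press; origin at the centre of its underside
- dome_block: bystander: steel doming block, a 50 mm cube with round hollows, standing on the bench on the other side of the press; origin at the centre of its underside
- jar: bystander: small glass jar with a metal lid, 56 mm wide, 65 mm high, standing on the bench; origin at the centre of its underside

How it is judged (in metres and radians):
At the end, for the whole second after the job is handed in: the platen bears on the mould frame with more than 10 N, the handle is at rest, and the mould frame lies within 8 mm of where it was (contact force between platen and mould above 10 N and velocity of joint handle between -0.05 and 0.05 rad/s and distance of mould from where it was at the start of the episode below 0.008 m); the robot touches nothing.
It fails at once if the mould frame in the press is shifted more than 10 mm or lifted (distance of mould from where it was at the start of the episode above 0.01 m).
It fails at once if a bystander (spare mould frame, doming block or jar) is moved more than 15 mm (distance of any of spare_mould, dome_block, jar from where it was at the start of the episode above 0.015 m).
It fails at once if the handle's hub is gripped instead of an arm being pushed (distance between the grasp point and hub below 0.02 m).
It also fails if it takes over 64 s, if anything falls off the work surface, if the arm or the gripper's body presses on something with over 40 N, if the wrist force passes 120 N, or if a joint passes its speed limit or range.

### The arm

A 6-joint arm with a two-finger parallel gripper is mounted at the origin on the work surface. World frame = base frame: x ahead of the robot, y to its left, z up, the work surface at z = 0. Lengths are in mm, angles in rad, forces in N, time in s.
With the tool pointing down it reaches from about 350 to 775 mm from the base axis. Payload 7.3 kg.
Tool frame: the origin (TCP) lies between the finger pads; the fingertips stand 8 mm ahead of it and the grasp point (between the pads) lies 11 mm behind it; y points along the fingers, z is the direction in which the jaws open and shut, and the axes are right-handed (so a half turn about y gives the same grasp; the last joint's range is limited). The gripper opens to 92 mm and grips with 3 to 60 N. Pads are 19 mm wide; open, the fingers measure 130 mm over their backs; the gripper's body (75 mm by 190 mm) begins 47 mm behind the grasp point.
Start: joints at [1.044, 0.342, 1.524, -0, 1.275, -0.146], TCP at [195.11, 487.418, 234.741] pointing down, gripper open.
Joint ranges: [-2.53, 2.53], [-0.77, 2.02], [0.04, 2.7], [-1, 4.14], [0.28, 2.66], [-3.11, 3.11]. Speed limits (rad/s): [2.57, 2.57, 3.14, 3.14, 3.14, 3.14].

### API

Orientations are given as [roll, pitch, yaw] about the fixed x, y, z axes, in that order (R = Rz(yaw) Ry(pitch) Rx(roll)).
In Python, from plant import bot, vision, job gives the robot as it stands. The module is installed in compiled form; this text tells all that it offers.
- The arm moves only by the tool arm_command, never from a script. Its argument "deltas" is a list of rows, each a list of 4 numbers: the shift along the tool's x, y, z in m, then the turn about the tool's y in degrees. In form: [[x, y, z, twist], ...]. A call has 1 to 5 rows; each row shifts and turns the commanded pose from where the row before left it, along the tool's axes as they then stand; what a row does not reach is not made up. A row lasts 1/10 s, in which the tool goes at most 50 mm and 8.59 degrees, less where a joint would pass 70% of its speed; a pose out of reach is approached as far as the arm can. A call is refused whole if a number of a shift passes 0.05 or a number of a turn 8.59, either way. A call with a gripper value outside its range is refused whole. "claw" is the closure in counts, from 0 (fully open) to 255 (shut), set as the call begins (left out, the last holds). The fingers move at their own pace and stop on an object; the grip force is fixed at half the most. Time passes only in rows, so rows that do not move let the fingers close. It gives the time, the measured TCP pose, the force and the opening at its end, in the units of the state.
- bot.get_obs(): the state, without advancing time (a new reading comes with each control period).
- vision.capture(name): name is "scene" or "top" or "wrist"; returns a dict with "img" (420x560x3 uint8, red, green, blue), "camera_matrix" (3x3 intrinsics, pixels), "world_to_cam" (4x4, takes a point from world to camera coordinates); the wrist camera has in their place "mount" (4x4, takes a point from camera to tool coordinates, whose origin is the TCP and whose axes are the tool frame's). Camera axes: x right, y down, z forward; pixel columns grow to the right and rows downward; lengths in mm; the calibration is good to about 2 mm. A picture is of the moment at which its call begins: read the wrist's pose just before it. There is no depth.
- job.close_job(): hands the job in, once; it reports no verdict.
Trained networks look in a picture, given as the dict that the camera call returned (one of the last four; its "shot" number tells which), for a name from the list of things; names that differ only in an ending like _2 or _b are one class to them, and where a whole thing is asked for, a point or a joint stands for the part that bears it (a point fixed in the world has none). Each returns a list of dicts, best first, with "confidence" (0 to 1); they miss things now and then, are a little off and sometimes report something else, mostly with a low value. They report only what shows in the picture. A call takes as long as a camera call.
- vision.find_in(picture, name): "xyz" ([x, y, z] in mm, in the coordinates of the camera as it stood for that picture, good to about 4 mm: the middle of the surface that is visible of it).
- vision.regions_of(picture, name): "mask" (420x560 bool, what is visible of it).
The state is a dict: "time": time; "joint_positions": joint angles; "dq": joint speeds; "tau": joint torques, N m; "tool_pos": TCP position; "tcp_rot": TCP orientation; "contact_force": force on the tool from outside, world axes, zero at the start; "moment": the same for the moment, N m; "grip_width": finger opening in mm.
Only numpy, scipy, OpenCV 4.12 (cv2) and the standard library are available. Lean on these libraries where they do the work, as an engineer would, in place of code of your own. Each camera call takes 0.05 s, during which the arm holds its last target. There are 200 camera calls.

## Working session

There is one attempt and no reset: what is moved stays moved. The work goes in short steps, Python scripts to look and compute and a tool call to move; the robot and the scene stay as the last step left them, time stands still between calls to the robot, and variables do not carry over. Pictures are saved under pics/ and viewed, about 8 in all and at most 12, crops included, and the job is handed in when it is done.

Besides the shell and the picture viewer there is one more tool, called after "Request:" as name(argument=value, ...), one argument or row to a line, values as JSON. arm_command: Moves the arm, as the interface text tells. Its arguments: {"type":"object","properties":{"deltas":{"type":"array","items":{"type":"array","items":{"type":"number"}}},"claw":{"type":"number"}},"required":["deltas"]}

```bash
mkdir -p pics; cat > h.py <<'E'
import numpy as np, cv2
from plant import bot, vision, job
from scipy.spatial.transform import Rotation as R
def towc(p,c):  # camera->world for fixed cams
    T=np.linalg.inv(p["world_to_cam"]); return (T@np.r_[c,1])[:3]
def ray(p,u,v):
    T=np.linalg.inv(p["world_to_cam"]); d=T[:3,:3]@np.linalg.inv(p["camera_matrix"])@[u,v,1]
    return T[:3,3],d/np.linalg.norm(d)
def proj(p,X):
    c=(p["world_to_cam"]@np.r_[X,1])[:3]; q=p["camera_matrix"]@c; return q[:2]/q[2]
def tri(rs):
    A=sum(np.eye(3)-np.outer(d,d) for o,d in rs); b=sum((np.eye(3)-np.outer(d,d))@o for o,d in rs); return np.linalg.solve(A,b)
def save(p,n): cv2.imwrite("pics/"+n,p["img"][:,:,::-1])
E
python3 - <<'E'
from h import *
np.set_printoptions(precision=1,suppress=True)
o=bot.get_obs(); print(o)
print(R.from_euler('xyz',o["tcp_rot"]).as_matrix())
for c in("scene","top"):
    p=vision.capture(c); save(p,c+"0.png"); print(c,np.linalg.inv(p["world_to_cam"])[:3,3])
    for n in("press","platen","hub","handle","ball_end","mould","spare_mould","dome_block","jar"):
        for d in vision.find_in(p,n)[:5]: 
            w=towc(p,d["xyz"]); print(n,round(d["confidence"],2),w,proj(p,w))
E
```

```text
{'time': 0.0, 'joint_positions': array([ 1. ,  0.3,  1.5, -0. ,  1.3, -0.1]), 'dq': array([ 0., -0., -0., -0., -0.,  0.]), 'tau': array([ -0. , -43.1, -24.4,   0.1,   0.1,  -0. ]), 'tool_pos': array([194.9, 487.1, 234. ]), 'tcp_rot': array([-1.6,  0. , -0.4]), 'contact_force': array([0.6, 0.4, 0.4]), 'moment': array([-0. ,  0.1, -0. ]), 'grip_width': 91.71529100571613}
[[ 0.9 -0.   0.4]
 [-0.4 -0.   0.9]
 [-0.  -1.  -0. ]]
scene [1483.5  -44.9  814.2]
press 0.94 [609.9 -74.8  93.3] [224.3 242. ]
platen 0.92 [603.8 -73.   93.5] [225.  240.2]
hub 0.94 [598.7 -70.4 248.5] [219.9 181. ]
handle 0.81 [604.5 -73.3 248.9] [218.6 182.4]
ball_end 0.73 [600.1 -70.6 245.6] [220.  182.5]
mould 0.62 [628.9 -77.2  49.2] [225.1 262.5]
mould 0.46 [602.2 -73.1 243.7] [218.9 183.9]
spare_mould 0.93 [600.8 147.9  33.8] [320.8 250.1]
dome_block 0.77 [ 592.  -284.7   44.8] [134.1 261.9]
dome_block 0.75 [610.2 -72.4  93.2] [225.4 242. ]
jar 0.6 [705.4 137.8  43.9] [325.4 278.3]
top [ 474.1   62.1 1088.4]
press 0.77 [573.6 -59.3  96.2] [335.3 211.7]
platen 0.69 [569.8 -71.8 252.7] [350.6 206.4]
hub 0.73 [588.9 -70.5 251.1] [349.9 197.4]
handle 0.56 [585.8 -66.3 252.3] [347.9 198.7]
ball_end 0.78 [588.9 -72.5 250.2] [350.8 197.4]
spare_mould 0.88 [589.1 150.3  31. ] [252.7 206.4]
dome_block 0.78 [ 576.7 -280.    48. ] [418.8 214.3]
dome_block 0.19 [572.  -69.  252.2] [349.2 205.3]
jar 0.9 [680.3 137.3  61.8] [257.9 170.2]
```

```bash
python3 - <<'E'
import cv2
a=cv2.imread("pics/top0.png"); a=a[110:290,240:440]; cv2.imwrite("pics/topc.png",cv2.resize(a,None,fx=3.3,fy=3.3,interpolation=cv2.INTER_CUBIC)) 
E
```

```text
(no output)
```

View pics/topc.png

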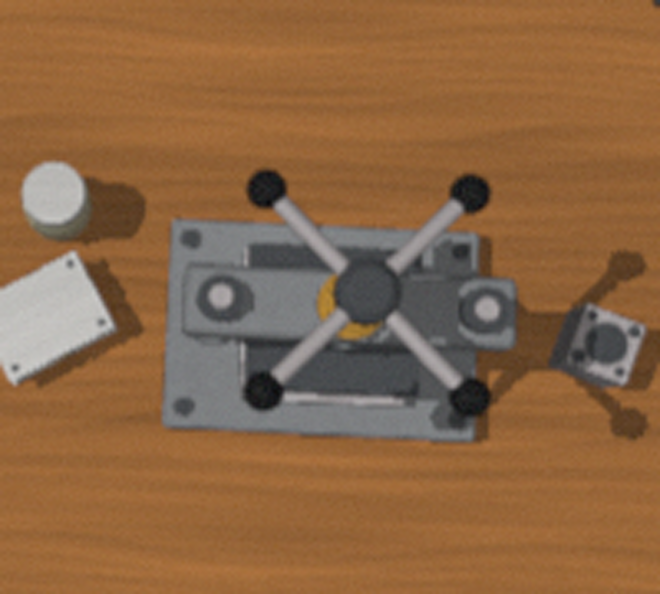

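View pics/scene0.png

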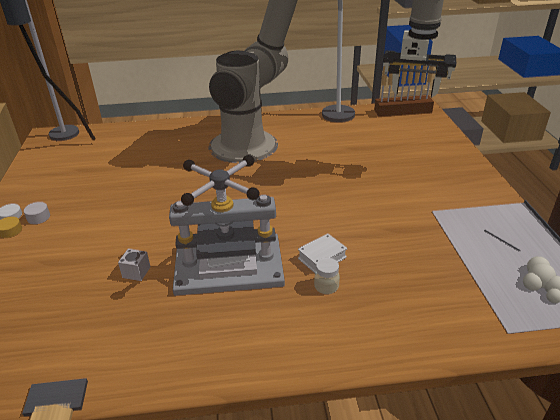

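The top view shows four arms near the diagonals, with balls at crop pixels (267,188), (470,193), (263,391), (469,397) and the hub at (367,292). In the scene view the balls are at (189,165), (249,160), (187,199), (253,194). Next I triangulate them.

```bash
python3 - <<'E'
from h import *
np.set_printoptions(precision=1,suppress=True)
t=vision.capture("top"); s=vision.capture("scene")
c=lambda x,y:(240+x/3.3-.35,110+y/3.3-.35)
B=[((267,188),(253,194)),((470,193),(187,199)),((263,391),(249,160)),((469,397),(189,165))]
P=[]
for a,b in B: P.append(tri([ray(t,*c(*a)),ray(s,*b)])); print(P[-1],proj(t,P[-1])-c(*a),proj(s,P[-1])-b)
P=np.array(P);h=P.mean(0);print("hub",h,np.linalg.norm(P-h,axis=1),np.degrees(np.arctan2(*(P-h)[:,1::-1].T)))
o=bot.get_obs();M=R.from_euler('xyz',o["tcp_rot"]).as_matrix();np.set_printoptions(precision=3);print(o["tool_pos"],M,o["joint_positions"])
print(vision.capture("wrist")["mount"])
E
```

```text
[653.9  -7.5 246.7] [-0.6 -0.1] [-0.7 -0. ]
[ 653.2 -137.7  247.8] [-0.3 -0. ] [-0.3 -0. ]
[523.4  -6.1 248.9] [-0.9 -0.1] [-0.8 -0. ]
[ 522.6 -136.6  248. ] [-0.4 -0. ] [-0.3 -0. ]
hub [588.3 -72.  247.8] [92.  92.4 92.5 92.1] [  44.5  -45.4  134.6 -135.4]
[195.095 487.397 234.722] [[ 0.928  0.     0.372]
 [-0.372  0.     0.928]
 [-0.    -1.     0.   ]] [ 1.044  0.342  1.524  0.     1.275 -0.146]
[[   0.001    0.962    0.272  -74.226]
 [   0.001   -0.272    0.962 -150.048]
 [   1.      -0.      -0.001    0.97 ]
 [   0.       0.       0.       1.   ]]
```

Request:
arm_command(
  deltas=[
    [0,-0.03,0,-7.28],
    [0,-0.03,0,-7.28],
    [0,-0.03,0,-7.29],
    [0.019,0,-0.033,0],
    [0.019,0,-0.033,0],
  ],
  claw=255,
)

```text
time: 1.65
tool_pos: [233.4, 421.3, 325.5]
tcp_rot: [-1.569, -0.001, 0.003]
contact_force: [1.1, -0.2, -0.7]
grip_width: 56.2
```

Request:
arm_command(
  deltas=[
    [0.019,0,-0.033,0],
    [0.019,0,-0.033,0],
    [0.019,0,-0.033,0],
    [0.019,0,-0.033,0],
    [0.019,0,-0.033,0],
  ],
)

```text
time: 2.15
tool_pos: [328.7, 255.1, 324.9]
tcp_rot: [-1.57, -0.001, 0.001]
contact_force: [-0.2, 0.6, 0.9]
grip_width: 16.4
```

Request:
arm_command(
  deltas=[
    [0.019,0,-0.033,0],
    [0.019,0,-0.033,0],
    [0.019,0,-0.033,0],
    [0.019,0,-0.033,0],
    [0.019,0,-0.033,0],
  ],
)

```text
time: 2.65
tool_pos: [423.8, 90.0, 324.9]
tcp_rot: [-1.571, -0.001, 0.0]
contact_force: [1.9, 0.9, 0.7]
grip_width: 0.2
```

Request:
arm_command(
  deltas=[
    [0.019,0,-0.033,0],
    [0.019,0,-0.033,0],
    [0.019,0,-0.033,0],
    [0.019,0,-0.031,0],
    [0.019,0,-0.031,0],
  ],
)

```text
time: 3.15
tool_pos: [519.0, -70.9, 324.7]
tcp_rot: [-1.571, -0.0, 0.0]
contact_force: [-0.0, 0.1, -0.2]
grip_width: 0.3
```

```bash
cat >> h.py <<'E'
def wrist():
    o=bot.get_obs(); p=vision.capture("wrist"); T=np.eye(4)
    T[:3,:3]=R.from_euler('xyz',o["tcp_rot"]).as_matrix(); T[:3,3]=o["tool_pos"]
    p["world_to_cam"]=np.linalg.inv(T@p["mount"]); return p
E
python3 - <<'E'
from h import *
p=wrist(); im=p["img"][:,:,::-1].copy(); h=np.array([588.3,-72,247.8])
for a in (44.6,134.6,-135.4,-45.4):
    u=proj(p,h+92*np.array([np.cos(np.radians(a)),np.sin(np.radians(a)),0])); print(a,u)
    if max(abs(u))<3000: cv2.circle(im,tuple(int(v) for v in u),5,(0,255,0),1)
cv2.circle(im,tuple(int(v) for v in proj(p,h)),5,(0,0,255),1)
cv2.circle(im,tuple(int(v) for v in proj(p,[519,-71,236])),4,(255,0,255),1)
cv2.imwrite("pics/w1.png",im)
E
```

```text
44.6 [361.29212619 392.56585394]
134.6 [374.66499987 231.005228  ]
-135.4 [178.76429299 229.75373406]
-45.4 [190.55940529 391.58888384]
```

View pics/w1.png

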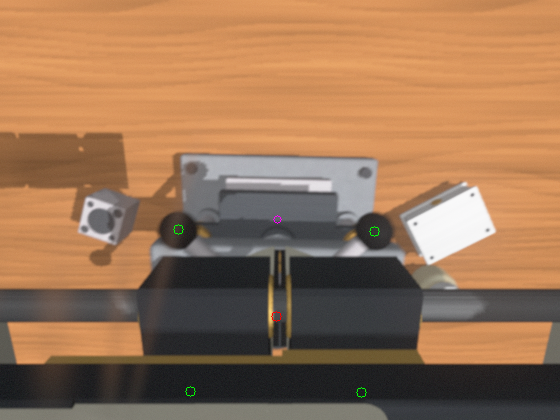

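The predicted balls land on the pictured ones, at (178,229) and (375,230). Before going down, I'll check how wide the closed fingers are by overlaying the stated gripper geometry.

```bash
python3 - <<'E'
from h import *
p=wrist(); im=cv2.resize(p["img"][:,:,::-1],None,fx=1.4,fy=1.4); T=np.linalg.inv(p["mount"])
def box(y,hx,hz,col):
    q=[]
    for x,z in((-hx,-hz),(hx,-hz),(hx,hz),(-hx,hz)):
        c=(T@[x,y,z,1])[:3]; c=p["camera_matrix"]@c; q.append(c[:2]/c[2]*1.4)
    print(y,np.round(np.array(q)/1.4)); cv2.polylines(im,[np.int32(q)],True,col,1)
box(8,9.5,19,(0,255,0)); box(-30,9.5,19,(0,255,255)); box(-58,37.5,95,(0,0,255))
cv2.imwrite("pics/w2.png",im)
E
```

```text
8 [[237. 250.]
 [238. 287.]
 [316. 287.]
 [317. 250.]]
-30 [[225. 290.]
 [227. 334.]
 [326. 334.]
 [328. 290.]]
-58 [[-73. 247.]
 [-13. 460.]
 [565. 460.]
 [623. 246.]]
```

View pics/w2.png

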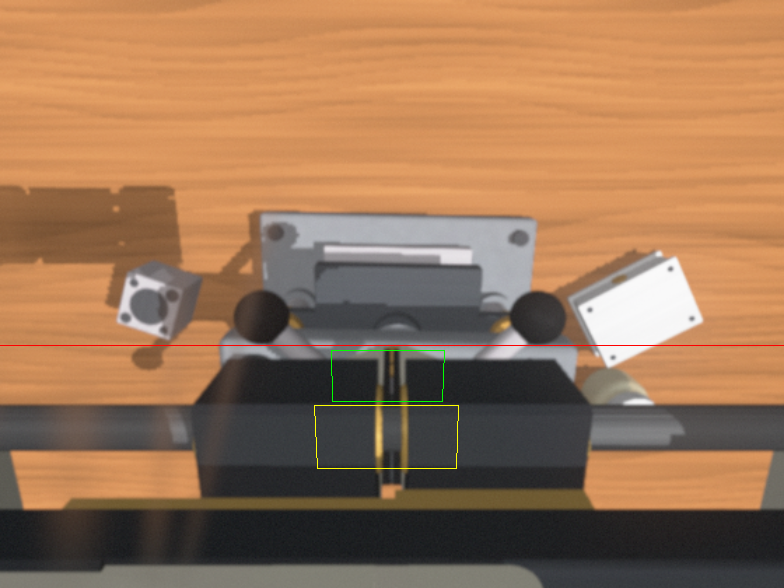

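The black finger blocks look wider, at columns 235–555 in the 1.4× picture, than the 38 mm I expected (331–445). I'll check from the scene camera.

```bash
python3 - <<'E'
from h import *
p=vision.capture("scene"); im=p["img"][:,:,::-1].copy(); 
for z in(317,329,355,383):
  for y in (-19,19,): print(z,y,proj(p,[509,-71+y,z]))
cv2.imwrite("pics/s1.png",cv2.resize(im[80:230,130:330],None,fx=4,fy=4,interpolation=cv2.INTER_CUBIC))
E
```

```text
317 -19 [206.73630205 132.16262834]
317 19 [224.54601352 130.81830633]
329 -19 [206.14571071 127.08967377]
329 19 [224.07490802 125.75098586]
355 -19 [204.83882629 115.86403454]
355 19 [223.03248991 114.53849365]
383 -19 [203.38811014 103.40293563]
383 19 [221.87544836 102.09308508]
```

View pics/s1.png

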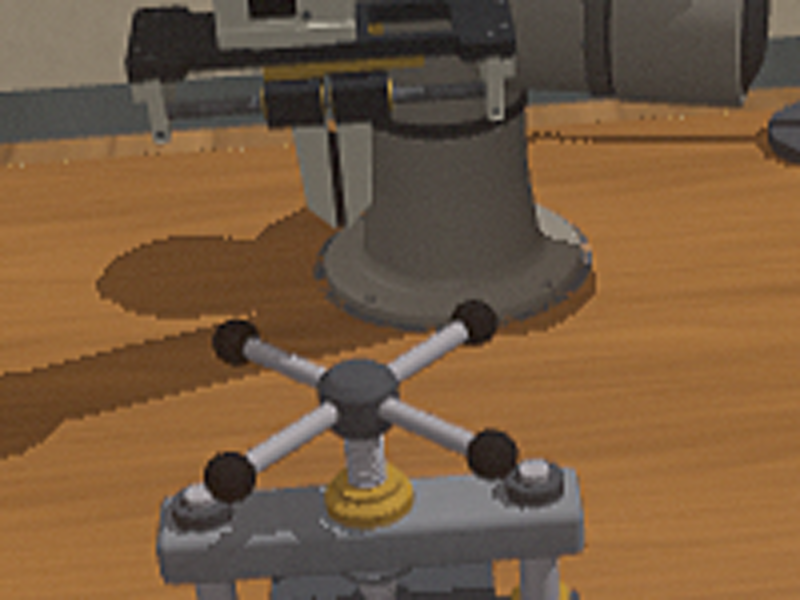

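The scene view settles it: the grey fingers themselves are about 38 mm wide (crop columns 300–372), and the black blocks are carriages higher up. I'll go down into the gap between the two near arms.

Request:
arm_command(
  deltas=[
    [0.007,0,-0.001,0],
    [0,0.03,0,0],
    [0,0.03,0,0],
    [0,0.033,0,0],
    [0,0,0,0],
  ],
)

```text
time: 3.8
tool_pos: [523.1, -68.5, 228.2]
tcp_rot: [-1.568, 0.008, 0.002]
contact_force: [-0.5, -0.5, -0.9]
grip_width: 0.6
```

```bash
python3 - <<'E'
import numpy as np
for st,a0,n in((10,180,15),(3,30,122)):
    a=np.radians(a0-st*np.arange(n+1)); P=62*np.c_[np.cos(a),np.sin(a)]; 
    d=np.round(np.diff(P,axis=0)/1000,4)
    k=5
    print(st)
    for i in range(0,n,5): print(np.degrees(a[i]).round(),[[float(x),0,float(z),0] for x,z in d[i:i+5]] if st==10 else [float(v) for v in d[i:i+5].mean(0).round(4)])
E
```

```text
10
180.0 [[0.0009, 0, 0.0108, 0], [0.0028, 0, 0.0104, 0], [0.0046, 0, 0.0098, 0], [0.0062, 0, 0.0089, 0], [0.0076, 0, 0.0076, 0]]
130.0 [[0.0089, 0, 0.0062, 0], [0.0098, 0, 0.0046, 0], [0.0104, 0, 0.0028, 0], [0.0108, 0, 0.0009, 0], [0.0108, 0, -0.0009, 0]]
80.0 [[0.0104, 0, -0.0028, 0], [0.0098, 0, -0.0046, 0], [0.0089, 0, -0.0062, 0], [0.0076, 0, -0.0076, 0], [0.0062, 0, -0.0089, 0]]
3
30.0 [0.0012, -0.003]
15.0 [0.0004, -0.0032]
0.0 [-0.0004, -0.0032]
-15.0 [-0.0012, -0.003]
-30.0 [-0.002, -0.0026]
-45.0 [-0.0026, -0.002]
-60.0 [-0.003, -0.0012]
-75.0 [-0.0032, -0.0004]
-90.0 [-0.0032, 0.0004]
-105.0 [-0.003, 0.0012]
-120.0 [-0.0026, 0.002]
-135.0 [-0.002, 0.0026]
-150.0 [-0.0012, 0.003]
-165.0 [-0.0004, 0.0032]
-180.0 [0.0004, 0.0032]
-195.0 [0.0012, 0.003]
-210.0 [0.002, 0.0026]
-225.0 [0.0026, 0.002]
-240.0 [0.003, 0.0012]
-255.0 [0.0032, 0.0004]
-270.0 [0.0032, -0.0004]
-285.0 [0.003, -0.0012]
-300.0 [0.0026, -0.002]
-315.0 [0.002, -0.0026]
-330.0 [0.0014, -0.0029]
```

Request:
arm_command(
  deltas=[
    [0.001,0,0.011,0],
    [0.003,0,0.01,0],
    [0.005,0,0.01,0],
    [0.006,0,0.009,0],
    [0.008,0,0.008,0],
  ],
)

```text
time: 4.3
tool_pos: [549.1, -21.3, 232.5]
tcp_rot: [-1.571, -0.001, 0.001]
contact_force: [-1.3, -1.5, -0.1]
grip_width: 0.4
```

Request:
arm_command(
  deltas=[
    [0.009,0,0.005,0],
    [0.01,0,0.004,0],
    [0.01,0,0.002,0],
    [0.011,0,0.001,0],
    [0.011,0,-0.001,0],
  ],
)

```text
time: 4.8
tool_pos: [600.0, -11.2, 231.3]
tcp_rot: [-1.57, 0.001, 0.0]
contact_force: [-1.9, -0.2, 0.1]
grip_width: 0.7
```

Request:
arm_command(
  deltas=[
    [0.01,0,-0.003,0],
    [0.01,0,-0.005,0],
    [0.009,0,-0.006,0],
    [0.007,0,-0.007,0],
    [0.006,0,-0.009,0],
  ],
)

```text
time: 5.3
tool_pos: [642.0, -41.4, 231.3]
tcp_rot: [-1.57, 0.001, 0.001]
contact_force: [-1.0, 1.4, 0.1]
grip_width: 0.6
```

```bash
cat > look.py <<'E'
import sys
from h import *
np.set_printoptions(precision=1,suppress=True)
o=bot.get_obs(); d=o["tool_pos"]-[588.3,-72,0]; print(o["time"],o["tool_pos"],"finger ang",np.degrees(np.arctan2(d[1],d[0])),"r",np.hypot(*d[:2]),o["contact_force"])
t=vision.capture("top"); im=t["img"][:,:,::-1]
cv2.imwrite("pics/"+sys.argv[1],cv2.resize(im[140:270,290:430],None,fx=4,fy=4,interpolation=cv2.INTER_CUBIC))
E
python3 look.py t1.png
```

```text
5.3 [642.  -41.4 231.3] finger ang 29.65906408516083 r 61.805908707128594 [-1.   1.4  0.1]
```

View pics/t1.png

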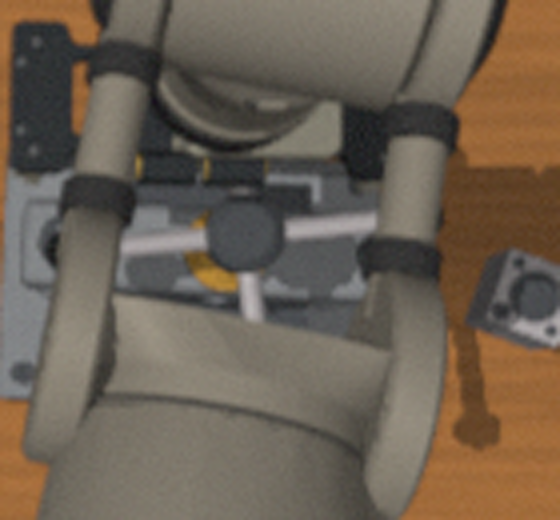

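The handle has turned about 2.2 rad at a push of about 1.7 N. In the top crop the right-hand arm runs from the hub (245,235) to (375,222). From here I go slower.

Request:
arm_command(
  deltas=[
    [0.003,0,-0.006,0],
    [0.002,0,-0.006,0],
    [0.001,0,-0.006,0],
    [0.001,0,-0.006,0],
    [0.0,0,-0.007,0],
  ],
)

```text
time: 5.85
tool_pos: [648.5, -72.6, 231.8]
tcp_rot: [-1.571, -0.0, 0.001]
contact_force: [-0.5, 2.5, -0.6]
grip_width: 0.5
```

Request:
arm_command(
  deltas=[
    [0,0,-0.004,0],
    [0,0,-0.004,0],
    [-0.001,0,-0.004,0],
    [-0.001,0,-0.004,0],
    [-0.001,0,-0.004,0],
  ],
)

```text
time: 6.35
tool_pos: [645.4, -92.6, 231.8]
tcp_rot: [-1.571, -0.0, 0.001]
contact_force: [0.4, 1.7, -0.1]
grip_width: 0.4
```

Request:
arm_command(
  deltas=[
    [-0.001,0,-0.004,0],
    [-0.002,0,-0.004,0],
    [-0.002,0,-0.004,0],
    [-0.002,0,-0.004,0],
    [-0.003,0,-0.003,0],
  ],
)

```text
time: 6.85
tool_pos: [635.3, -111.8, 231.7]
tcp_rot: [-1.571, -0.0, 0.0]
contact_force: [0.3, 1.7, -0.3]
grip_width: 0.3
```

Request:
arm_command(
  deltas=[
    [-0.003,0,-0.003,0],
    [-0.003,0,-0.003,0],
    [-0.003,0,-0.003,0],
    [-0.003,0,-0.003,0],
    [-0.004,0,-0.003,0],
  ],
)

```text
time: 7.35
tool_pos: [619.2, -126.6, 231.7]
tcp_rot: [-1.571, -0.0, 0.001]
contact_force: [0.8, 1.3, 0.5]
grip_width: 0.7
```

Request:
arm_command(
  deltas=[
    [-0.004,0,-0.002,0],
    [-0.004,0,-0.002,0],
    [-0.004,0,-0.001,0],
    [-0.004,0,-0.001,0],
    [-0.004,0,0,0],
  ],
)

```text
time: 7.85
tool_pos: [600.1, -132.4, 231.9]
tcp_rot: [-1.571, -0.003, 0.0]
contact_force: [7.0, 1.1, -3.0]
grip_width: 0.6
```

Request:
arm_command(
  deltas=[
    [-0.004,0,-0.001,0],
    [-0.004,0,0,0],
    [-0.004,0,0,0],
    [-0.004,0,0,0],
    [-0.004,0,0.001,0],
  ],
)

```text
time: 8.35
tool_pos: [585.2, -131.4, 232.3]
tcp_rot: [-1.57, -0.015, 0.001]
contact_force: [28.5, 3.8, -9.6]
grip_width: 0.1
```

Force rose to 28 N, which is probably the stop. I'll check.

```bash
python3 look.py t2.png; python3 -c "
from h import *
s=vision.capture('scene'); cv2.imwrite('pics/s2.png',cv2.resize(s['img'][130:300,150:300,::-1],None,fx=3.5,fy=3.5,interpolation=cv2.INTER_CUBIC))"
python3 -c "
import cv2,numpy as np
a=cv2.imread('pics/t2.png');b=cv2.imread('pics/s2.png');b=cv2.resize(b,(int(b.shape[1]*520/b.shape[0]),520));c=np.hstack([a,b]);print(c.shape);cv2.imwrite('pics/c2.png',cv2.resize(c,(800,int(c.shape[0]*800/c.shape[1]))))"
```

```text
8.35 [ 585.2 -131.4  232.3] finger ang -93.00226833837475 r 59.52549166927059 [28.5  3.8 -9.6]
(520, 1018, 3)
```

View pics/c2.png

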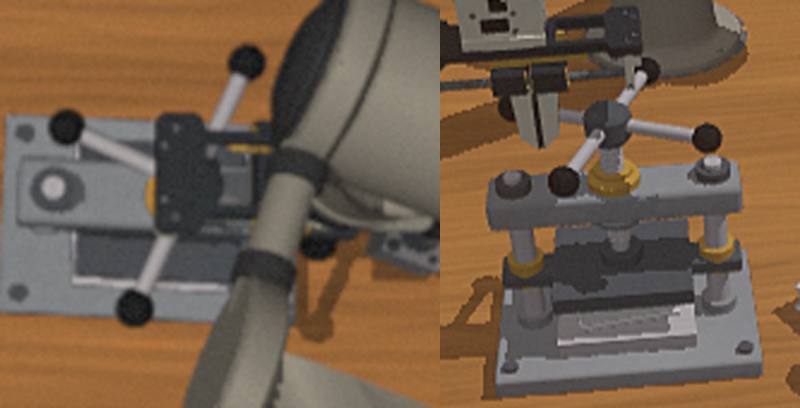

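```bash
python3 -c "
from h import *
o=bot.get_obs();print(o['joint_positions'].round(2),o['contact_force'].round(1),o['moment'].round(2))"
```

```text
[-0.35  0.47  1.32  0.    1.33 -1.92] [23.1  3.3 -7.7] [ 0.49 -3.83 -0.44]
```

The moment places the line of action about 19 mm to the side of the tool axis. That is the finger's corner and not the gripper body, so this is a true stop, at roughly 1 N·m compared with 0.1 N·m of friction. I'll give it one gentle extra press to confirm.

Request:
arm_command(
  deltas=[
    [-0.001,0,0,0],
    [-0.001,0,0,0],
    [0,0,0,0],
    [0,0,0,0],
    [0,0,0,0],
  ],
)

```text
time: 8.95
tool_pos: [584.1, -131.5, 232.4]
tcp_rot: [-1.571, -0.016, 0.001]
contact_force: [27.4, 4.2, -9.5]
grip_width: 0.6
```

```bash
python3 look.py t3.png; python3 - <<'E'
import cv2,numpy as np
a=cv2.imread('pics/t2.png',0).astype(np.float32);b=cv2.imread('pics/t3.png',0).astype(np.float32)
for n,(u,v) in dict(ballBL=(172,388),ballTL=(84,162),ballTop=(314,80),nut=(68,240),bolt=(24,370)).items():
    s=np.s_[max(v-44,0):v+44,max(u-44,0):u+44]; A=a[s];B=b[s]; w=cv2.createHanningWindow(A.shape[::-1],cv2.CV_32F)
    (x,y),r=cv2.phaseCorrelate(A,B,w); print(n,round(x/4,2),round(y/4,2),'px',round(r,2))
E
```

```text
8.95 [ 584.1 -131.5  232.4] finger ang -94.07205309670992 r 59.68680521199009 [27.4  4.2 -9.5]
ballBL -1.01 0.03 px 0.3
ballTL -0.07 -0.02 px 0.38
ballTop 1.06 0.04 px 0.34
nut -0.02 0.05 px 0.65
bolt 0.01 0.02 px 0.7
```

Request:
arm_command(
  deltas=[
    [0.004,0,0,0],
    [0.008,0,0,0],
    [0.008,0,0,0],
    [0,-0.03,0,0],
    [0,-0.04,0,0],
  ],
)

```text
time: 9.5
tool_pos: [596.3, -132.3, 300.0]
tcp_rot: [-1.569, 0.006, 0.0]
contact_force: [1.8, -1.3, 0.6]
grip_width: 0.3
```

Request:
arm_command(
  deltas=[
    [0,-0.04,0,0],
    [-0.03,0,-0.04,0],
    [-0.03,0,-0.04,0],
    [-0.03,0,-0.04,0],
    [-0.03,0,-0.04,0],
  ],
)

```text
time: 10.0
tool_pos: [475.7, -293.5, 341.8]
tcp_rot: [-1.571, 0.001, 0.001]
contact_force: [0.6, -0.5, 0.5]
grip_width: 0.1
```

Request:
arm_command(
  deltas=[
    [-0.03,0,-0.04,0],
    [-0.03,0,-0.04,0],
    [0,0,0,0],
    [0,0,0,0],
    [0,0,0,0],
  ],
)

```text
time: 10.5
tool_pos: [417.9, -371.7, 341.7]
tcp_rot: [-1.57, 0.0, 0.001]
contact_force: [-0.2, -0.4, -0.2]
grip_width: 0.7
```

```bash
python3 look.py t4.png; python3 - <<'E'
from h import *
np.set_printoptions(precision=1,suppress=True)
for c in("top","scene"):
    p=vision.capture(c)
    for n in("mould","spare_mould","dome_block","jar"):
        for d in vision.find_in(p,n)[:2]: print(c,n,round(d["confidence"],2),towc(p,d["xyz"]))
E
```

```text
10.5 [ 417.9 -371.7  341.7] finger ang -119.62139781157302 r 344.76156010420016 [-0.2 -0.4 -0.2]
top mould 0.19 [ 574.3 -282.2   47.4]
top spare_mould 0.97 [592.7 149.2  30.2]
top spare_mould 0.38 [591.8 -73.5 247.7]
top dome_block 0.83 [ 579.3 -281.2   52.2]
top jar 0.62 [681.4 135.7  64.4]
scene mould 0.59 [627.6 -78.4  45.9]
scene spare_mould 0.64 [603.2 146.8  34.6]
scene dome_block 0.62 [703.5 139.   46.5]
scene jar 0.69 [703.2 141.9  45.4]
```

View pics/t4.png

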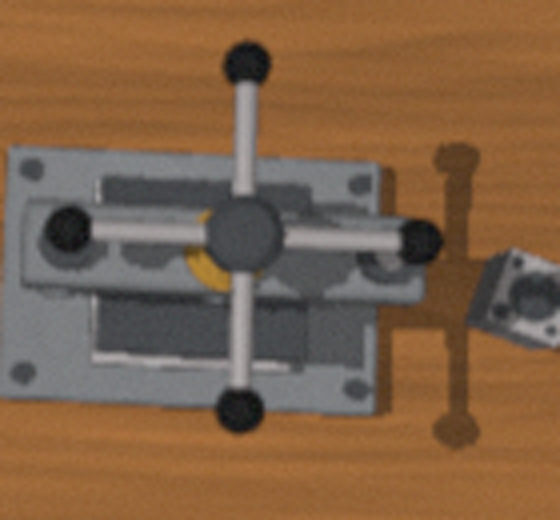

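After release the handle sits about 25° back: arms now lie along the axes, with balls at (246,65), (239,410), (69,228), (420,242). The wound-up screw sprang back against my quick retreat. I'll push again, gently, on the arm nearest the robot, where no part of the body lies over other arms, and then ease off slowly so that friction keeps the load.

Request:
arm_command(
  deltas=[
    [0.017,0,0.042,0],
    [0.017,0,0.042,0],
    [0.017,0,0.042,0],
    [0.018,0,0.042,0],
    [0.018,0,0.042,0],
  ],
)

```text
time: 11.55
tool_pos: [504.9, -160.8, 341.9]
tcp_rot: [-1.571, -0.0, 0.0]
contact_force: [0.1, -0.8, -0.1]
grip_width: 0.4
```

Request:
arm_command(
  deltas=[
    [0.018,0,0.042,0],
    [0,0.036,0,0],
    [0,0.037,0,0],
    [0,0.037,0,0],
    [0,0,0,0],
  ],
)

```text
time: 12.05
tool_pos: [519.9, -119.2, 227.2]
tcp_rot: [-1.567, 0.009, 0.001]
contact_force: [-0.7, -0.0, -0.2]
grip_width: 0.7
```

Request:
arm_command(
  deltas=[
    [0,0,0.005,0],
    [0,0,0.005,0],
    [0,0,0.005,0],
    [0,0,0.004,0],
    [0,0,0.003,0],
  ],
)

```text
time: 12.55
tool_pos: [522.7, -98.0, 232.5]
tcp_rot: [-1.571, -0.001, 0.001]
contact_force: [0.7, 0.2, 0.1]
grip_width: 0.1
```

Request:
arm_command(
  deltas=[
    [0,0,0.003,0],
    [0,0,0.003,0],
    [0,0,0.003,0],
    [0,0,0.003,0],
    [0,0,0.003,0],
  ],
)

```text
time: 13.05
tool_pos: [522.5, -84.7, 231.9]
tcp_rot: [-1.574, -0.0, 0.0]
contact_force: [-1.1, -9.5, 0.3]
grip_width: 0.4
```

Request:
arm_command(
  deltas=[
    [0,0,0.001,0],
    [0,0,0.001,0],
    [0,0,0.001,0],
    [0,0,0.001,0],
    [0,0,0.001,0],
  ],
)

```text
time: 13.55
tool_pos: [522.8, -80.9, 232.0]
tcp_rot: [-1.575, -0.001, -0.001]
contact_force: [0.4, -12.7, 0.1]
grip_width: 0.4
```

Request:
arm_command(
  deltas=[
    [0,0,-0.001,0],
    [0,0,-0.001,0],
    [0,0,-0.001,0],
    [0,0,-0.001,0],
    [0,0,-0.001,0],
  ],
)

```text
time: 14.05
tool_pos: [522.5, -84.6, 231.9]
tcp_rot: [-1.573, -0.0, -0.0]
contact_force: [-0.1, -5.9, 0.7]
grip_width: 0.3
```

Request:
arm_command(
  deltas=[
    [0,0,-0.001,0],
    [0,0,-0.001,0],
    [0,0,-0.001,0],
    [0,0,-0.001,0],
    [0,0,-0.001,0],
  ],
)

```text
time: 14.55
tool_pos: [522.4, -88.3, 231.8]
tcp_rot: [-1.57, -0.0, 0.001]
contact_force: [-2.1, -2.6, 2.0]
grip_width: 0.4
```

Request:
arm_command(
  deltas=[
    [0,0,-0.001,0],
    [0,0,-0.001,0],
    [0,0,-0.001,0],
    [0,0,-0.001,0],
    [0,0,-0.001,0],
  ],
)

```text
time: 15.05
tool_pos: [522.4, -93.1, 231.5]
tcp_rot: [-1.57, 0.0, 0.001]
contact_force: [-0.1, -1.0, -0.3]
grip_width: 0.5
```

Request:
arm_command(
  deltas=[
    [0,0,-0.001,0],
    [0,0,-0.001,0],
    [0,0,-0.001,0],
    [0,0,-0.001,0],
    [0,0,-0.001,0],
  ],
)

```text
time: 15.55
tool_pos: [522.5, -98.5, 231.7]
tcp_rot: [-1.571, -0.0, 0.001]
contact_force: [-0.0, -0.7, -0.1]
grip_width: 0.6
```

Loading and unloading differ by about 3.6 N at the same place, which is twice the friction. Finger force went to zero at y ≈ −92, before the spring load was gone (about −94), so the handle should now hold its load. I'll withdraw.

Request:
arm_command(
  deltas=[
    [0,0,-0.008,0],
    [0,0,-0.008,0],
    [0,0,0,0],
    [0,-0.03,0,0],
    [0,-0.04,0,0],
  ],
)

```text
time: 16.05
tool_pos: [521.4, -114.4, 300.6]
tcp_rot: [-1.569, 0.005, -0.0]
contact_force: [1.6, 0.3, -0.1]
grip_width: 0.4
```

Request:
arm_command(
  deltas=[
    [0,-0.04,0,0],
    [-0.02,0,-0.04,0],
    [-0.02,0,-0.04,0],
    [-0.02,0,-0.04,0],
    [-0.02,0,-0.04,0],
  ],
)

```text
time: 16.55
tool_pos: [441.5, -275.8, 341.9]
tcp_rot: [-1.571, -0.0, 0.001]
contact_force: [0.5, 0.2, -0.9]
grip_width: 0.4
```

Request:
arm_command(
  deltas=[
    [-0.015,0,-0.04,0],
    [-0.01,0,-0.04,0],
    [0,0,0,0],
    [0,0,0,0],
    [0,0,0,0],
  ],
)

```text
time: 17.05
tool_pos: [417.8, -353.7, 341.7]
tcp_rot: [-1.57, -0.0, 0.001]
contact_force: [0.4, -0.2, -0.4]
grip_width: 0.2
```

```bash
python3 look.py t5.png; sleep 1; python3 - <<'E'
from h import *
for i in range(18): p=vision.capture("top")
cv2.imwrite("pics/t6.png",cv2.resize(p["img"][140:270,290:430,::-1],None,fx=4,fy=4,interpolation=cv2.INTER_CUBIC))
a=cv2.imread('pics/t5.png');b=cv2.imread('pics/t6.png');print(bot.get_obs()["time"],cv2.absdiff(a,b).mean(),cv2.absdiff(a,b).max())
s=vision.capture('scene');s0=cv2.imread('pics/scene0.png')
c=np.hstack([x[170:300,160:290] for x in(s0,s['img'][:,:,::-1])]); c=cv2.resize(c,None,fx=3,fy=3,interpolation=cv2.INTER_CUBIC)
b=cv2.resize(b,(420,390)); d=np.hstack([b,c]); cv2.imwrite('pics/d.png',cv2.resize(d,(800,int(390*800/d.shape[1]))))
E
```

```text
17.05 [ 417.8 -353.7  341.7] finger ang -121.18519693056169 r 329.2672717341796 [ 0.4 -0.2 -0.4]
18.0 1.9606902472527472 23
```

View pics/d.png

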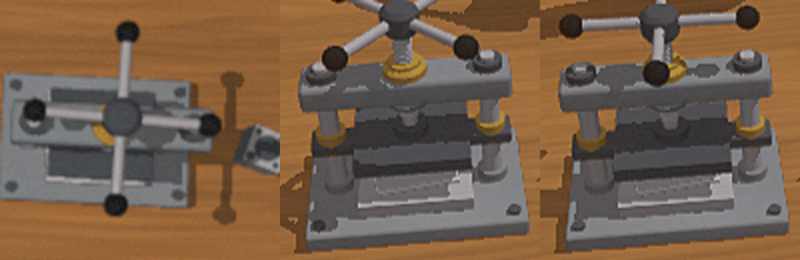

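```bash
python3 -c "
from h import *
p=vision.capture('scene')
for n in('mould','spare_mould','dome_block','jar'):
    for d in vision.find_in(p,n)[:1]: print(n,round(d['confidence'],2),towc(p,d['xyz']).round(1))
print(job.close_job())"
```

```text
mould 0.65 [631.7 -77.7  45.6]
spare_mould 0.93 [602.4 149.   33.2]
dome_block 0.6 [ 591.6 -287.8   43.4]
jar 0.55 [704.7 137.4  47.6]
the job is handed in; nothing more can be done
None
```

I wound the press down with the closed fingertips pushing on the handle arms, about 4.4 rad clockwise, until the handle stopped turning freely. I then took the hand away and handed the job in at about 18 s.

**First push and release:** I pressed to about 28 N, which is far above the 1.5 N the handle needs to turn. When I pulled back quickly, the handle sprang back about 25°.

**Second push:** I pushed again to about 13 N on the arm nearest the robot and eased off 1 mm at a time. The finger force reached zero before the spring load was gone, and the handle came to rest about 3° further on than after the first release. This suggests it is still holding load.

**Last checks:**
- **Handle:** it showed no visible movement over 1 s in the top view.
- **Robot:** it was clear of everything, with force readings near zero.
- **Mould frame and other things:** all were found within about 4 mm of their starting places, which is the networks' own accuracy.

**Not confirmed:**
- **Platen force:** I could not measure it directly. From the handle's stiffness and friction I estimate a few tens of newtons, against the 10 N needed.
- **Stop:** the handle gave elastically at the end instead of stopping hard, so it was not quite the "firm stop" described.

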